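Take the dusty filter plate out of the bench extractor and hold it over the dust tray

ROBOT

A 6-joint arm with a two-finger parallel gripper is mounted at the origin on the work surface. World frame = base frame: x ahead of the robot, y to its left, z up, the work surface at z = 0. Lengths are in mm, angles in degrees, forces in N, time in s.
With the tool pointing down it reaches from about 375 to 925 mm from the base axis. Payload 5.7 kg.
Tool frame: the origin (TCP) lies midway between the tips of the shut fingers; the grasp point (between the pads) lies 19 mm behind it; y points along the fingers, z is the direction in which the jaws open and shut, and the axes are right-handed (so a half turn about y gives the same grasp; the last joint's range is limited). The gripper opens to 88 mm and grips with 3 to 60 N. Pads are 20 mm wide; open, the fingers measure 115 mm over their backs; the gripper's body (75 mm by 178 mm) begins 61 mm behind the grasp point.
Start: joints at [62.504, 20.558, 86.54, -0, 72.909, -6.595], TCP at [214.048, 560.487, 222.623] pointing down, gripper open.
Joint ranges: [-170.27, 170.27], [-57.76, 135], [12.27, 136.19], [-55.21, 235.2], [11.17, 155.16], [-170.74, 170.74]. Speed limits (degrees/s): [136.94, 136.94, 180, 180, 180, 180].

INTERFACE

Orientations are given as a 3x3 rotation matrix whose columns are the frame's x, y, z axes.
In Python, from cell import read_state, cams, arm gives the robot as it stands. The module is installed in compiled form; this text tells all that it offers.
- The arm moves only by the tool servo_tool, never from a script. Its argument "commands" is a list of rows, each an object of numbers: "dx", "dy", "dz": the shift along the tool's x, y, z in mm; "roll": the turn about the tool's y in rad; "grip": the closure, from -1 (fully open) to 1 (shut), so that 0 is half open. In form: [{"dx": .., "dy": .., "dz": .., "roll": .., "grip": ..}, ...]. A call has 1 to 20 rows; each row is the pose to reach, as a shift and turn from the pose measured when the call began, along the tool's axes at that moment; what a row does not reach only later rows make up. A row lasts 1/8 s, in which the tool goes at most 62.5 mm and 10.7 degrees, less where a joint would pass 70% of its speed; a pose out of reach is approached as far as the arm can. A call with a gripper value outside its range is refused whole. The fingers move at their own pace and stop on an object; the grip force is fixed at half the most. Time passes only in rows, so rows that repeat a pose let the fingers close. It gives the time, the measured TCP pose, the force and the opening at its end, in the units of the state.
- read_state(): the state, without advancing time (a new reading comes with each control period).
- cams.grab_frame(name): name is "scene" or "top" or "wrist"; returns the picture (400x640x3 uint8, red, green, blue); there is no depth.
- cams.camera_params(name): a dict with "camera_matrix" (3x3 intrinsics, pixels), "world_from_camera" (4x4, takes a point from camera to world coordinates). Camera axes: x right, y down, z forward; pixel columns grow to the right and rows downward; lengths in mm; the calibration is good to about 2 mm. A picture is of the moment at which its call begins: read the wrist's pose just before it. camera_params takes no time and is no camera call; for the wrist camera it gives the pose at the moment of the call.
- arm.close_job(): hands the job in, once; it reports no verdict.
Trained networks look in the newest picture that a camera, given by its name, has taken for a name from the list of things; names that differ only in an ending like _2 or _b are one class to them, and where a whole thing is asked for, a point or a joint stands for the part that bears it (a point fixed in the world has none). Each returns a list of dicts, best first, with "conf" (0 to 1); they miss things now and then, are a little off and sometimes report something else, mostly with a low value. They report only what shows in the picture. A call takes as long as a camera call. They do not tell look-alikes from the thing itself.
- cams.masks_of(target, camera): "mask" (400x640 bool, what is visible of it) and "rect" ([centre column, centre row, width, height] in pixels, round what is visible of it).
The state is a dict: "time_s": time; "joint_positions": joint angles; "qvel": joint speeds; "tau": joint torques, N m; "position": TCP position; "ee_rot": TCP orientation; "wrist_force": force on the tool from outside, world axes, zero at the start; "wrist_torque": the same for the moment, N m; "width": finger opening in mm.
Only numpy, scipy, OpenCV 4.12 (cv2) and the standard library are available. Lean on these libraries where they do the work, as an engineer would, in place of code of your own. Each camera call takes 0.05 s, during which the arm holds its last target.

TASK

Raise the cover flap of the bench dust extractor right up, upright or beyond, so that it stands open, then draw the filter plate (the one with the flat rectangular grip tab, not the blank plate with the round post) straight up out of its slot. Carry it upright to the aluminium dust tray and present it there for brushing: finish still holding it in the gripper, hanging still and upright over the middle of the tray and in line with the tray's length, its lower edge a few centimetres above the rim and touching nothing. Leave the flap open, the blank plate in its slot and everything else where it is.

Things in the scene. Friction and masses are not known exactly. Their poses are not given: they have to be found in the camera images.
- extractor: Fixed white dust extractor, 160 (x) x 240 (y) x 135 mm high, origin under its centre, -x side roughly to the robot. On top a well, inside 144 x 224 mm, floor 85 mm above the table, closed by the flap. In its floor two slots, 104 (x) x 12 mm, at own x 0, y -42 and +42 mm, bottom 10 mm above the table, each with a plate; which is where varies. Stands left or right, the tray on the other side.
- flap (a joint): Hinge of the grey cover flap (162 x 240 x 6 mm, 0.2 kg): 0 shut, flat over the well; pi/2 upright; stop at 1.8 rad. May start up to 0.2 rad ajar. Turns about the extractor's y axis at its far (+x) upper edge: the near edge rises and goes over, away from the robot. Stiff: stays where it is left, takes about 3 N at the handle.
- flap_handle (a point): Middle of the flap's steel bar handle: round bar 10 mm thick, 90 mm long along the extractor's y, on two end posts, its axis 34 mm above the flap's upper face (29 mm free under it). With the flap shut it lies 142 mm towards -x from the hinge line and 40 mm above it. Turns with the flap.
- flap_hinge (a point): Middle of the flap's hinge line: 80 mm to +x of the extractor's centre, 135 mm above the table. The line runs along the extractor's y. The frame turns with the flap.
- filter_mid (a point): Centre (half-way up) of the filter plate: white plate on edge, 100 long (own x), 8 thick (own y), 75 mm tall, grey mesh; on its top edge, centred, a flat grip tab 36 (x) x 12 (y) x 40 mm tall. 115 mm in all: lower edge 57.5 mm below this point, tab centre 37.5 above. In its slot (2 mm play) its axes match the extractor's and the tab rises 40 mm off the well floor. 0.08 to 0.17 kg.
- blank_mid (a point): Centre (half-way up) of the blank plate, to be left: like the filter plate but plain white without mesh, and in place of the tab a round post 16 mm across, 40 mm tall.
- tray: Fixed open aluminium dust tray, 190 mm long (own x) x 120 mm wide (own y) x 20 mm high, walls 4 mm, origin under its centre. The bench brush lies in it.
- brush: Bench brush lying in the tray, 140 mm long; not to be moved.
- pot_a: In front of the extractor on the robot's side: closed white pot, 38 mm across, 34 mm high; origin under its centre
- pot_b: Beyond the far end of the tray: closed white pot, 38 mm across, 34 mm high; origin under its centre
- dropper_a: White dropper bottle, 34 mm across, 85 mm high, beyond the middle of the bench; origin under its centre
- dropper_b: Second white dropper bottle of the same size beside it
- spatula: Spatula, 160 mm long, lying across the bench at its far side, on the left
Mind the look-alikes: they are no part of the job. Of the things that look like the tray, the smallest one is meant.

How it is judged:
By the outcome, as a careful person would: the job done as asked, in the order asked, and still so for the second after the job is handed in, while the arm keeps its last pose, push and grip.
It also fails if it takes over 59 s, if anything falls off the work surface, if the arm or the gripper's body presses on something with over 40 N, if the wrist force passes 120 N, or if a joint passes its speed limit or range.

## Working session

There is one attempt and no reset: what is moved stays moved. The work goes in short steps, Python scripts to look and compute and a tool call to move; the robot and the scene stay as the last step left them, time stands still between calls to the robot, and variables do not carry over. Pictures are saved under pics/ and viewed, and the job is handed in when it is done.

Besides the shell and the picture viewer there is one more tool, called after ">>>" by a JSON object that holds its "name" and its "arguments". servo_tool: Moves the arm, as the interface text tells. Its arguments: {"type":"object","properties":{"commands":{"type":"array"}},"required":["commands"]}

```bash
mkdir -p pics; cat > h.py <<'E'
from cell import read_state,cams,arm
import numpy as np,cv2
def grab(n,f,s=1):
    im=cams.grab_frame(n); cv2.imwrite('pics/'+f,cv2.cvtColor(im,cv2.COLOR_RGB2BGR)); return im
def ray(n,uv,P=None):
    P=P or cams.camera_params(n);K=np.array(P['camera_matrix']);T=np.array(P['world_from_camera'])
    d=T[:3,:3]@np.linalg.solve(K,[uv[0],uv[1],1.]);return T[:3,3],d
def onz(n,uv,z,P=None):
    o,d=ray(n,uv,P);return o+d*(z-o[2])/d[2]
def proj(n,p):
    P=cams.camera_params(n);K=np.array(P['camera_matrix']);T=np.linalg.inv(np.array(P['world_from_camera']))
    q=K@(T[:3,:3]@np.array(p,float)+T[:3,3]);return q[:2]/q[2]
E
python3 - <<'E'
from h import *
grab('scene','s0.png');
for t in ['extractor','flap_handle','tray','brush','pot_a','dropper_a','spatula']:
    print(t,[(round(d['conf'],2),np.round(d['rect'],0)) for d in cams.masks_of(t,'scene')][:4])
grab('top','t0.png')
for t in ['extractor','flap_handle','tray','brush','pot_a','dropper_a']:
    print(t,[(round(d['conf'],2),np.round(d['rect'],0)) for d in cams.masks_of(t,'top')][:4])
s=read_state();print(s['time_s'],s['position'],np.round(s['ee_rot'],3),s['width'],s['wrist_force'])
for n in ['scene','top','wrist']:
    P=cams.camera_params(n);print(n,np.round(P['camera_matrix'],1),np.round(P['world_from_camera'],3))
E
```

```text
extractor [(0.65, array([377., 278., 119., 129.]))]
flap_handle [(0.87, array([376., 262., 119., 100.]))]
tray [(0.85, array([470., 250.,  88.,  84.])), (0.8, array([283., 222.,  67.,  55.]))]
brush [(0.76, array([282., 220.,  42.,  32.]))]
pot_a [(0.53, array([248., 238.,  18.,  18.]))]
dropper_a [(0.76, array([238., 278.,  16.,  23.]))]
spatula [(0.68, array([331., 357.,  67.,  51.]))]
extractor [(0.61, array([247., 182., 104.,  82.]))]
flap_handle [(0.6, array([246., 177., 101.,  72.]))]
tray [(0.93, array([434., 312.,  81., 101.])), (0.91, array([370., 197.,  49.,  62.])), (0.79, array([205., 297.,  71., 101.]))]
brush [(0.63, array([371., 197.,  10.,  48.]))]
pot_a [(0.74, array([228., 219.,  18.,  16.])), (0.42, array([377., 152.,  16.,  12.]))]
dropper_a [(0.48, array([342., 116.,  14.,  17.])), (0.47, array([298., 110.,   9.,  16.]))]
0.75 [214.05740272 560.48540284 222.65210981] [[ 0.934 -0.     0.357]
 [-0.357 -0.     0.934]
 [ 0.    -1.    -0.   ]] 87.75775729309231 [ 0.43472124  0.53414515 -0.03451213]
scene [[384.7   0.  319.6]
 [  0.  384.7 207.4]
 [  0.    0.    1. ]] [[-6.910000e-01  4.980000e-01 -5.230000e-01  1.042257e+03]
 [ 7.230000e-01  4.740000e-01 -5.030000e-01  4.962420e+02]
 [-3.000000e-03 -7.260000e-01 -6.880000e-01  8.514790e+02]
 [ 0.000000e+00  0.000000e+00  0.000000e+00  1.000000e+00]]
top [[365.    0.  320.2]
 [  0.  365.  193.7]
 [  0.    0.    1. ]] [[ 1.700000e-02 -9.840000e-01  1.790000e-01  3.180790e+02]
 [-1.000000e+00 -2.100000e-02 -1.900000e-02  5.002000e+00]
 [ 2.200000e-02 -1.790000e-01 -9.840000e-01  1.096204e+03]
 [ 0.000000e+00  0.000000e+00  0.000000e+00  1.000000e+00]]
wrist [[279.3   0.  320.9]
 [  0.  279.3 203.7]
 [  0.    0.    1. ]] [[ 3.57000e-01  8.93000e-01  2.75000e-01  1.39071e+02]
 [ 9.34000e-01 -3.41000e-01 -1.04000e-01  5.88295e+02]
 [ 0.00000e+00  2.94000e-01 -9.56000e-01  3.83567e+02]
 [ 0.00000e+00  0.00000e+00  0.00000e+00  1.00000e+00]]
```

View pics/s0.png

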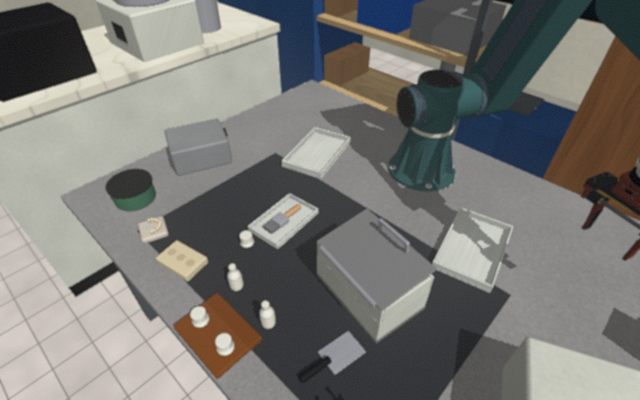

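View pics/t0.png

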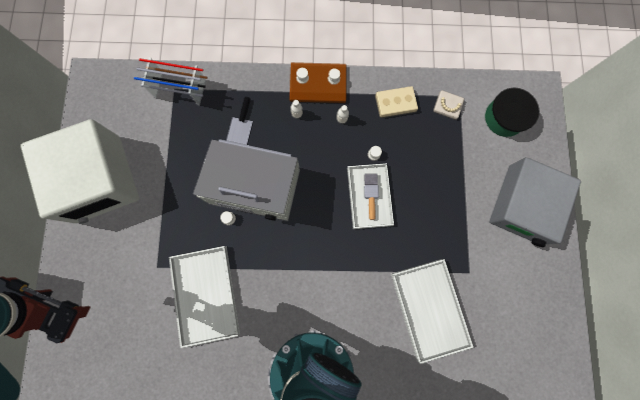

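Candidates for the tray: top-image (370,197), with the brush and the smallest; (434,312) and (205,297), both larger. Flap handle at top-image (238,194). I'll check close crops.

```bash
python3 - <<'E'
import cv2,numpy as np
t=cv2.imread('pics/t0.png');s=cv2.imread('pics/s0.png')
a=cv2.resize(t[130:235,185:310],None,fx=6,fy=5.5,interpolation=cv2.INTER_CUBIC)
cv2.imwrite('pics/t0c.png',cv2.resize(t[130:230,185:315],None,fx=6,fy=6,interpolation=cv2.INTER_CUBIC))
cv2.imwrite('pics/s0c.png',cv2.resize(s[205:340,305:445],None,fx=4,fy=4,interpolation=cv2.INTER_CUBIC))
cv2.imwrite('pics/t0d.png',cv2.resize(t[140:240,335:415],None,fx=6,fy=6,interpolation=cv2.INTER_CUBIC))
E
```

```text
(no output)
```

View pics/t0c.png

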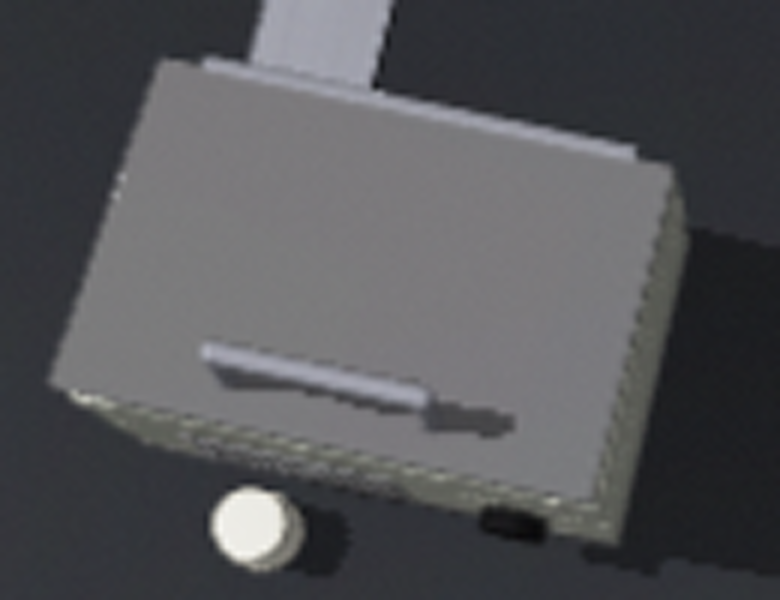

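View pics/s0c.png

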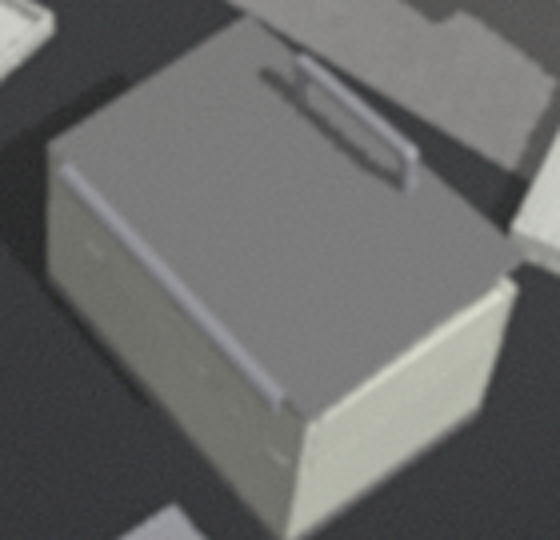

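View pics/t0d.png

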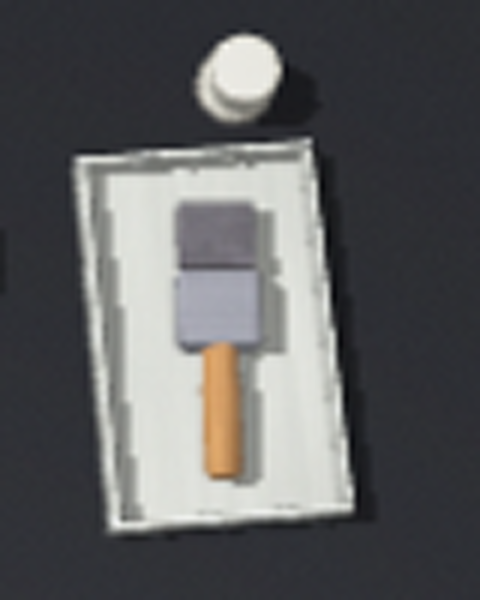

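```bash
cat > fit.py <<'E'
from h import *
from scipy.optimize import least_squares
C={n:(np.array(cams.camera_params(n)['camera_matrix']),np.linalg.inv(np.array(cams.camera_params(n)['world_from_camera']))) for n in('top','scene')}
def pj(n,p):
    K,T=C[n];q=K@(T[:3,:3]@p+T[:3,3]);return q[:2]/q[2]
T=lambda u,v:('top',(u/6+185-.4,v/6+130-.4))
S=lambda u,v:('scene',(u/4+305-.4,v/4+205-.4))
F='F';B='B'
obs=[(F,(0,120,6),T(160,60)),(F,(0,-120,6),T(676,165)),(F,(-162,120,6),T(50,383)),(F,(-162,-120,6),T(602,505)),
(F,(-142,45,45),T(202,345)),(F,(-142,-45,45),T(430,393)),(B,(-80,-120,0),T(618,543)),
(B,(80,120,0),S(288,540)),(F,(0,-120,6),S(50,145)),(F,(-162,-120,6),S(250,15)),(F,(-162,120,6),S(527,252)),
(B,(-80,120,135),S(515,285)),(B,(-80,120,0),S(480,410)),(B,(80,-120,0),S(48,272)),(B,(80,120,135),S(305,425))]
def w(k,p,v):
    x,y,yaw,a=v
    p=np.array(p,float)
    if k=='F':
        c,s=np.cos(a),np.sin(a); p=np.array([c*p[0]+s*p[2]*1+80, p[1], -s*p[0]+c*p[2]+135])
    c,s=np.cos(yaw),np.sin(yaw);return np.array([c*p[0]-s*p[1]+x,s*p[0]+c*p[1]+y,p[2]])
def res(v): return np.concatenate([pj(n,w(k,p,v))-uv for k,p,(n,uv) in obs])
if __name__=='__main__':
    r=least_squares(res,[500,200,-.2,.15],loss='soft_l1');print(r.x,np.degrees(r.x[2]));print(np.round(r.fun.reshape(-1,2),1))
    v=r.x; print('handle',w('F',(-142,0,40),v),'hinge',w('F',(0,0,0),v))
    for t in [(75,157),(310,140),(355,510),(108,530)]:
        print(onz('top',(t[0]/6+335-.4,t[1]/6+140-.4),20))
E
python3 fit.py
```

```text
[ 5.35260402e+02  1.83584597e+02 -1.92932880e-01  1.40856235e-01] -11.054239772194052
[[-0.1 -0.8]
 [ 0.2 -0. ]
 [-0.5  0.6]
 [-1.6 -0.2]
 [ 1.6  0.9]
 [-1.2  0.5]
 [-0.1  0.4]
 [-1.5  2.4]
 [-1.2 -1.2]
 [-0.6 -1.3]
 [ 0.1 -0.2]
 [ 0.6 -0.7]
 [-1.5  0.4]
 [ 0.1  1.6]
 [ 0.5  0.1]]
handle [481.30244174 194.12598155 194.53935687] hinge [613.77609139 168.24554236 135.        ]
[602.36116811 -95.80019684  20.        ]
[ 614.00875303 -215.70406981   20.        ]
[ 425.63601735 -235.08830491   20.        ]
[ 413.45429534 -112.76960595   20.        ]
```

>>> {"name": "servo_tool", "arguments": {"commands": [{"dx": 10,"dy": -30,"dz": -6,"roll": 0.1,"grip": -1},{"dx": 45,"dy": -58,"dz": -30,"roll": 0.25,"grip": -1},{"dx": 90,"dy": -70,"dz": -58,"roll": 0.4,"grip": -1},{"dx": 135,"dy": -70,"dz": -87,"roll": 0.55,"grip": -1},{"dx": 180,"dy": -70,"dz": -116,"roll": 0.7,"grip": -1},{"dx": 225,"dy": -70,"dz": -145,"roll": 0.85,"grip": -1},{"dx": 270,"dy": -70,"dz": -175,"roll": 1.0,"grip": -1},{"dx": 315,"dy": -70,"dz": -204,"roll": 1.15,"grip": -1},{"dx": 355,"dy": -70,"dz": -230,"roll": 1.28,"grip": -1},{"dx": 380,"dy": -70,"dz": -247,"roll": 1.3985,"grip": -1},{"dx": 380,"dy": -70,"dz": -247,"roll": 1.3985,"grip": -1},{"dx": 380,"dy": -70,"dz": -247,"roll": 1.3985,"grip": -1}]}}

```text
time_s: 2.25
position: [480.4, 194.6, 292.6]
ee_rot: [[-0.19, -0.001, 0.982], [-0.982, 0.0, -0.19], [-0.0, -1.0, -0.001]]
wrist_force: [0.2, -0.2, -0.6]
width: 88.0
```

```bash
python3 - <<'E'
from h import *
s=read_state();print(s['time_s'],s['position'],np.round(s['ee_rot'],3),s['joint_positions'])
grab('wrist','w1.png');grab('scene','s1.png')
print([(d['conf'],d['rect']) for d in cams.masks_of('flap_handle','wrist')])
print(proj('wrist',(481.3,194.1,194.5)),proj('wrist',s['position']))
E
```

```text
2.25 [480.42175266 194.63459259 292.61910782] [[-0.19  -0.001  0.982]
 [-0.982  0.    -0.19 ]
 [-0.    -1.    -0.001]] [1.43909936e+01 1.03731195e+01 9.07369029e+01 3.43733791e-02
 7.89148753e+01 2.53384740e+01]
[(0.96, [376.4, 183.3, 159.1, 218.3]), (0.18, [284.8, 134.3, 26.2, 26.2])]
[321.37224525 205.00490691] [320.13790558 250.3689521 ]
```

View pics/w1.png

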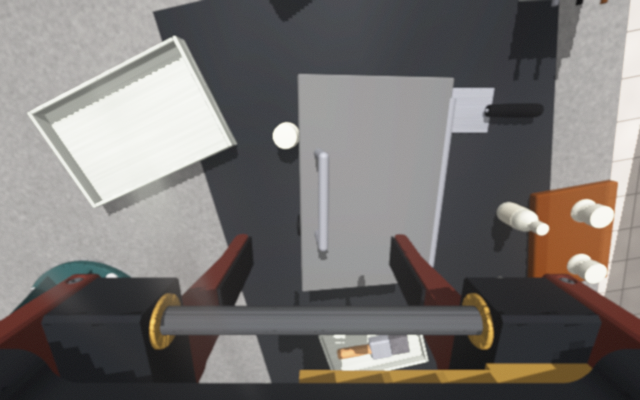

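View pics/s1.png

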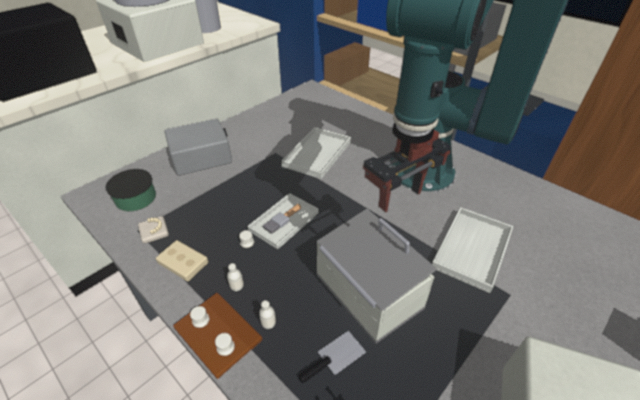

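The handle bar spans (321,154) to (323,249), within about 4 px of the prediction. I'll descend and grip it.

>>> {"name": "servo_tool", "arguments": {"commands": [{"dx": -3,"dy": 40,"dz": 1,"roll": 0,"grip": -1},{"dx": -3,"dy": 80,"dz": 1.5,"roll": 0,"grip": -1},{"dx": -3,"dy": 105,"dz": 1.5,"roll": 0,"grip": -1},{"dx": -3,"dy": 117,"dz": 1.5,"roll": 0,"grip": -1},{"dx": -3,"dy": 117,"dz": 1.5,"roll": 0,"grip": 0.4},{"dx": -3,"dy": 117,"dz": 1.5,"roll": 0,"grip": 1},{"dx": -3,"dy": 117,"dz": 1.5,"roll": 0,"grip": 1},{"dx": -3,"dy": 117,"dz": 1.5,"roll": 0,"grip": 1},{"dx": -3,"dy": 117,"dz": 1.5,"roll": 0,"grip": 1},{"dx": -3,"dy": 117,"dz": 1.5,"roll": 0,"grip": 1}]}}

```text
time_s: 3.65
position: [482.3, 197.8, 175.8]
ee_rot: [[-0.189, -0.0, 0.982], [-0.982, 0.0, -0.189], [-0.0, -1.0, -0.0]]
wrist_force: [-0.3, -0.5, 0.5]
width: 31.2
```

```bash
python3 - <<'E'
from h import *
s=read_state();print(s['time_s'],s['position'],s['width'],s['wrist_force'])
grab('scene','s2.png')
v=[535.26,183.58,-.1929,.1409]
p=s['position'];h=np.array([613.8,168.2,135]);g=p+[0,0,19]
ex=np.array([np.cos(-.193),np.sin(-.193),0])
r=(g-h)@ex;z=g[2]-135;print('rel',r,z,np.hypot(r,z),147.5)
a=np.arctan2(z,-r)-np.arctan2(40,142);print('angle',a)
E
```

```text
3.65 [482.27397901 197.79154527 175.8036656 ] 31.175669622073627 [-0.25586585 -0.475063    0.48349647]
rel -134.75978728757946 59.8036655999972 147.43364164596204 147.5
angle 0.1430938626144
```

>>> {"name": "servo_tool", "arguments": {"commands": [{"dx": 0,"dy": 0,"dz": 0,"roll": 0,"grip": 1},{"dx": 0,"dy": 0,"dz": 0,"roll": 0,"grip": 1},{"dx": 0,"dy": 0,"dz": 0,"roll": 0,"grip": 1},{"dx": 0,"dy": 0,"dz": 0,"roll": 0,"grip": 1},{"dx": 0,"dy": 0,"dz": 0,"roll": 0,"grip": 1}]}}

```text
time_s: 4.32
position: [483.1, 197.6, 175.8]
ee_rot: [[-0.189, 0.001, 0.982], [-0.982, 0.0, -0.189], [-0.0, -1.0, 0.001]]
wrist_force: [6.1, -2.5, -3.0]
width: 9.2
```

```bash
python3 - <<'E'
from h import *
s=read_state();print(s['time_s'],s['position'],s['width'],s['wrist_force'])
R=np.array(s['ee_rot'])
b0=np.arctan2(40,142);L=147.5
a0=.143
for a in np.linspace(a0,1.70,19)[1:]:
    d=-L*np.cos(a+b0)+L*np.cos(a0+b0); z=L*np.sin(a+b0)-L*np.sin(a0+b0); print(round(a,2),'dz %.0f dy %.0f'%(d,-z))
E
```

```text
4.325 [483.0829562  197.62689225 175.79216066] 9.223096220190408 [ 6.10317783 -2.45484621 -3.02738766]
0.23 dz 6 dy -11
0.32 dz 12 dy -22
0.4 dz 20 dy -33
0.49 dz 28 dy -42
0.58 dz 37 dy -51
0.66 dz 47 dy -59
0.75 dz 58 dy -66
0.84 dz 69 dy -72
0.92 dz 81 dy -77
1.01 dz 93 dy -82
1.09 dz 105 dy -85
1.18 dz 118 dy -87
1.27 dz 131 dy -88
1.35 dz 143 dy -87
1.44 dz 156 dy -86
1.53 dz 169 dy -84
1.61 dz 181 dy -80
1.7 dz 193 dy -76
```

Gripped, width about 10 mm. I'll follow the first half of the arc.

>>> {"name": "servo_tool", "arguments": {"commands": [{"dx": 0,"dy": -6,"dz": 3,"roll": 0,"grip": 1},{"dx": 0,"dy": -11,"dz": 6,"roll": 0,"grip": 1},{"dx": 0,"dy": -17,"dz": 9,"roll": 0,"grip": 1},{"dx": 0,"dy": -22,"dz": 12,"roll": 0,"grip": 1},{"dx": 0,"dy": -28,"dz": 16,"roll": 0,"grip": 1},{"dx": 0,"dy": -33,"dz": 20,"roll": 0,"grip": 1},{"dx": 0,"dy": -38,"dz": 24,"roll": 0,"grip": 1},{"dx": 0,"dy": -42,"dz": 28,"roll": 0,"grip": 1},{"dx": 0,"dy": -47,"dz": 32.5,"roll": 0,"grip": 1},{"dx": 0,"dy": -51,"dz": 37,"roll": 0,"grip": 1}]}}

```text
time_s: 5.58
position: [518.6, 190.6, 227.1]
ee_rot: [[-0.189, -0.001, 0.982], [-0.982, 0.0, -0.189], [0.0, -1.0, -0.001]]
wrist_force: [-4.3, -0.7, -1.0]
width: 9.0
```

```bash
cat > ang.py <<'E'
from h import *
def info():
    s=read_state();print(s['time_s'],np.round(s['position'],1),s['width'],np.round(s['wrist_force'],1),np.round(s['wrist_torque'],2),'R',np.round(s['ee_rot'],3).tolist())
    g=s['position']+np.array([0,0,19]);h=np.array([613.8,168.2,135]);ex=np.array([np.cos(-.193),np.sin(-.193),0])
    r=(g-h)@ex;z=g[2]-135;print('rel',r,z,np.hypot(r,z),'angle',np.arctan2(z,-r)-np.arctan2(40,142))
E
python3 - <<'E'
from ang import *
info()
grab('scene','s3.png')
E
```

```text
5.575 [518.6 190.6 227.1] 9.006445458025274 [-4.3 -0.7 -1. ] [ 0.07  0.92 -0.05] R [[-0.189, -0.001, 0.982], [-0.982, 0.0, -0.189], [0.0, -1.0, -0.001]]
rel -97.69980983415061 111.13820859007905 147.97619487688252 angle 0.5750827163751098
```

View pics/s3.png

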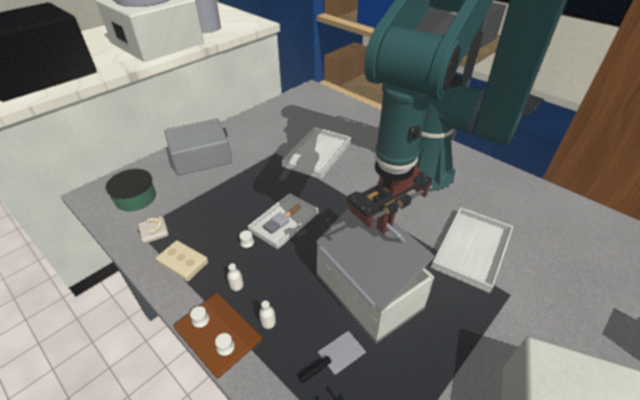

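Flap is following the arc, about 0.57 rad now. Continuing to about 1.68.

>>> {"name": "servo_tool", "arguments": {"commands": [{"dx": 0,"dy": -4,"dz": 5,"roll": 0,"grip": 1},{"dx": 0,"dy": -8,"dz": 10,"roll": 0,"grip": 1},{"dx": 0,"dy": -15,"dz": 20.5,"roll": 0,"grip": 1},{"dx": 0,"dy": -21.5,"dz": 32,"roll": 0,"grip": 1},{"dx": 0,"dy": -26.5,"dz": 43,"roll": 0,"grip": 1},{"dx": 0,"dy": -30.5,"dz": 56,"roll": 0,"grip": 1},{"dx": 0,"dy": -33.5,"dz": 67,"roll": 0,"grip": 1},{"dx": 0,"dy": -35.5,"dz": 80,"roll": 0,"grip": 1},{"dx": 0,"dy": -36.5,"dz": 93.5,"roll": 0,"grip": 1},{"dx": 0,"dy": -36.5,"dz": 105,"roll": 0,"grip": 1},{"dx": 0,"dy": -35,"dz": 118.5,"roll": 0,"grip": 1},{"dx": 0,"dy": -32.5,"dz": 131.5,"roll": 0,"grip": 1},{"dx": 0,"dy": -29.5,"dz": 143,"roll": 0,"grip": 1},{"dx": 0,"dy": -27,"dz": 149,"roll": 0,"grip": 1},{"dx": 0,"dy": -25,"dz": 155,"roll": 0,"grip": 1},{"dx": 0,"dy": -25,"dz": 155,"roll": 0,"grip": 1}]}}

```text
time_s: 7.62
position: [672.1, 160.6, 251.9]
ee_rot: [[-0.19, 0.0, 0.982], [-0.982, -0.001, -0.19], [0.001, -1.0, 0.0]]
wrist_force: [-0.4, -4.6, -0.1]
width: 9.0
```

```bash
python3 - <<'E'
from ang import *
info()
grab('scene','s4.png');grab('top','t4.png')
E
```

```text
7.625 [672.1 160.6 251.9] 8.995784533115684 [-0.4 -4.6 -0.1] [-0.82  0.4  -0.05] R [[-0.19, 0.0, 0.982], [-0.982, -0.001, -0.19], [0.001, -1.0, 0.0]]
rel 58.70391229721818 135.91028905232747 148.04646564267142 angle 1.7039479149222565
```

View pics/s4.png

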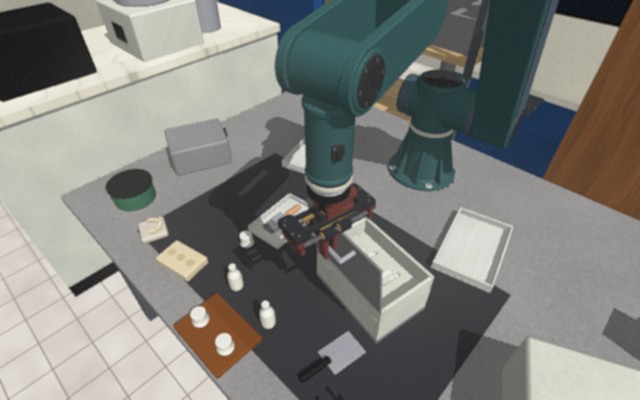

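>>> {"name": "servo_tool", "arguments": {"commands": [{"dx": 0,"dy": 0,"dz": 0,"roll": 0,"grip": 0.545},{"dx": 0,"dy": 0,"dz": 0,"roll": 0,"grip": 0.545},{"dx": 0,"dy": 0,"dz": 0,"roll": 0,"grip": 0.545},{"dx": 0,"dy": 0,"dz": 0,"roll": 0,"grip": 0.545}]}}

```text
time_s: 8.22
position: [671.8, 161.0, 252.2]
ee_rot: [[-0.189, 0.001, 0.982], [-0.982, -0.0, -0.189], [0.0, -1.0, 0.001]]
wrist_force: [-0.1, 0.3, -0.8]
width: 20.0
```

>>> {"name": "servo_tool", "arguments": {"commands": [{"dx": 0,"dy": -8,"dz": 0,"roll": 0,"grip": 0.545},{"dx": 0,"dy": -25,"dz": 0,"roll": 0,"grip": 0.545},{"dx": 0,"dy": -50,"dz": 0,"roll": 0,"grip": 0.545},{"dx": 0,"dy": -80,"dz": 0,"roll": 0,"grip": 0.545},{"dx": 0,"dy": -95,"dz": 0,"roll": 0,"grip": 0.545},{"dx": 0,"dy": -95,"dz": 0,"roll": 0,"grip": 0.545}]}}

```text
time_s: 8.98
position: [672.5, 161.1, 349.1]
ee_rot: [[-0.189, 0.004, 0.982], [-0.982, -0.0, -0.189], [-0.001, -1.0, 0.004]]
wrist_force: [-0.2, -0.2, 0.0]
width: 19.7
```

```bash
python3 - <<'E'
from ang import *
info()
grab('scene','s5.png');
for t in ['filter_mid','blank_mid']: print(t,[(d['conf'],d['rect']) for d in cams.masks_of(t,'scene')])
grab('top','t5.png')
for t in ['filter_mid','blank_mid']: print(t,[(d['conf'],d['rect']) for d in cams.masks_of(t,'top')])
for n in ('scene','top'):
  for sy in(-42,42):
    c,s=np.cos(-.193),np.sin(-.193)
    print(n,sy,proj(n,(535.3-s*sy,183.6+c*sy,125)))
E
```

```text
8.975 [672.5 161.1 349.1] 19.66841354063726 [-0.2 -0.2  0. ] [-0.05  0.08  0.02] R [[-0.189, 0.004, 0.982], [-0.982, -0.0, -0.189], [-0.001, -1.0, 0.004]]
rel 58.96895431422245 233.10264268304536 240.4457934727334 angle 1.5439969897156252
filter_mid [(0.56, [388.0, 277.1, 11.0, 19.5])]
blank_mid []
filter_mid []
blank_mid [(0.72, [264.6, 185.9, 8.5, 35.7])]
scene -42 [361.04805645 249.12568162]
scene 42 [384.12356036 271.64923008]
top -42 [263.02537173 180.85426564]
top 42 [232.87352777 174.41506285]
```

View pics/s5.png

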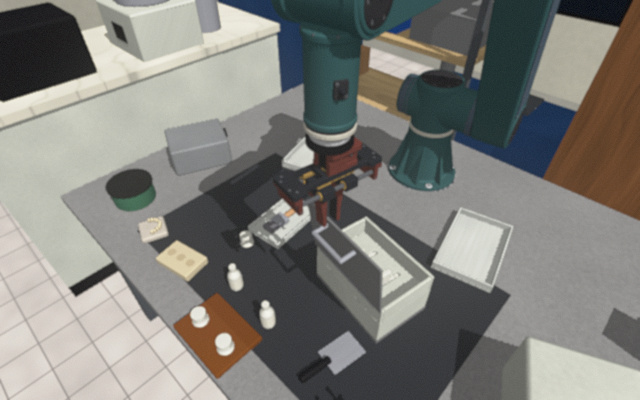

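View pics/t5.png

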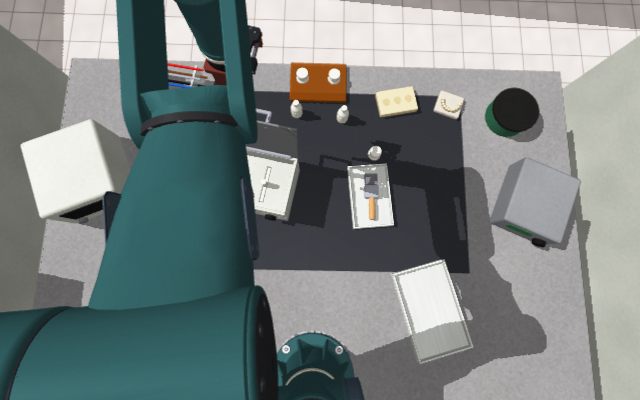

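Flap stands open and the gripper is clear of it. Next I'll go over the well and turn the jaws to line up with the slots.

>>> {"name": "servo_tool", "arguments": {"commands": [{"dx": 0,"dy": 0,"dz": -12,"roll": -0.15,"grip": 0},{"dx": 1,"dy": 0,"dz": -30,"roll": -0.3,"grip": -0.3},{"dx": 2,"dy": 0,"dz": -60,"roll": -0.45,"grip": -0.3},{"dx": 3,"dy": 0,"dz": -90,"roll": -0.6,"grip": -0.3},{"dx": 3,"dy": 0,"dz": -120,"roll": -0.75,"grip": -0.3},{"dx": 3,"dy": 0,"dz": -139,"roll": -0.9,"grip": -0.3},{"dx": 3,"dy": 0,"dz": -139,"roll": -1.05,"grip": -0.3},{"dx": 3,"dy": 0,"dz": -139,"roll": -1.2,"grip": -0.3},{"dx": 3,"dy": 0,"dz": -139,"roll": -1.35,"grip": -0.3},{"dx": 3,"dy": 0,"dz": -139,"roll": -1.5,"grip": -0.3},{"dx": 3,"dy": 0,"dz": -139,"roll": -1.571,"grip": -0.3},{"dx": 3,"dy": 0,"dz": -139,"roll": -1.571,"grip": -0.3},{"dx": 3,"dy": 0,"dz": -139,"roll": -1.571,"grip": -0.3}]}}

```text
time_s: 10.9
position: [534.0, 184.3, 345.8]
ee_rot: [[0.982, -0.002, 0.19], [-0.19, -0.001, 0.982], [-0.002, -1.0, -0.001]]
wrist_force: [0.3, -0.7, 0.5]
width: 57.1
```

```bash
python3 - <<'E'
from ang import *
info()
grab('wrist','w6.png');np.save('Pw6.npy',cams.camera_params('wrist'),allow_pickle=True)
for t in ['filter_mid','blank_mid']: print(t,[(d['conf'],d['rect']) for d in cams.masks_of(t,'wrist')])
for sy in(-42,42):
    c,s=np.cos(-.193),np.sin(-.193)
    print(sy,proj('wrist',(535.3-s*sy,183.6+c*sy,125)))
E
```

```text
10.9 [534.  184.3 345.8] 57.13702579494127 [ 0.3 -0.7  0.5] [ 0.04 -0.05  0.04] R [[0.982, -0.002, 0.19], [-0.19, -0.001, 0.982], [-0.002, -1.0, -0.001]]
rel -81.3831662012375 229.76179388688115 243.74925983693961 angle 0.9558035380105641
filter_mid [(0.92, [351.1, 172.2, 7.1, 67.0]), (0.4, [321.0, 292.1, 210.6, 111.2])]
blank_mid [(0.9, [293.3, 173.6, 13.4, 67.2])]
-42 [291.11788376 179.20040968]
42 [351.42292122 179.33826515]
```

View pics/w6.png

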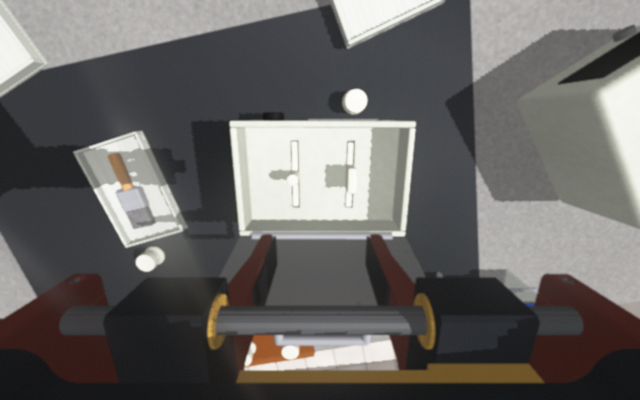

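```bash
python3 - <<'E'
import cv2
t=cv2.imread('pics/w6.png')
cv2.imwrite('pics/w6c.png',cv2.resize(t[110:245,225:425],None,fx=4,fy=4,interpolation=cv2.INTER_CUBIC))
E
```

```text
(no output)
```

View pics/w6c.png

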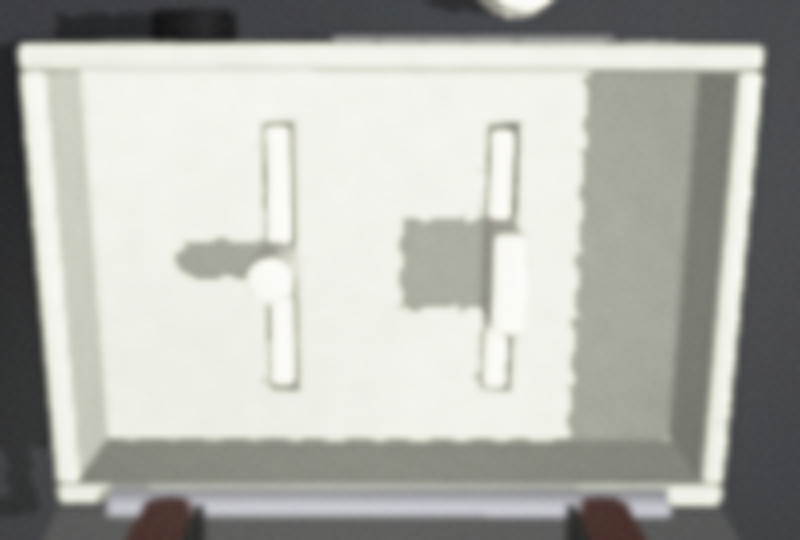

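The filter plate is the one with the flat tab, at wrist (352,181), in the own y = +42 slot. The round post at (293,180) belongs to the blank.

```bash
python3 - <<'E'
from h import *
P=np.load('Pw6.npy',allow_pickle=True).item()
q=lambda u,v,z:onz('wrist',(u/4+225-.4,v/4+110-.4),z,P)
tab=q(510,283,125);print('tab',tab, 'pred',535.3+42*np.sin(.193),183.6+42*np.cos(.193))
for (a,b) in [((503,125),(495,388)),((279,123),(284,388))]:
    A,B=q(*a,85),q(*b,85);d=B-A;print((A+B)/2,np.degrees(np.arctan2(d[1],d[0])),np.hypot(*d[:2]))
print('post',q(270,281,125))
A,B=q(40,58,135),q(745,55,135);d=A-B;print('yaw wall',np.degrees(np.arctan2(d[1],d[0]))+90)
s=read_state();R=np.array(s['ee_rot']);d=tab-s['position'];print(R.T@[d[0],d[1],0])
E
```

```text
tab [544.83324396 225.48342986 125.        ] pred 543.3557702427347 224.82019609119138
[544.92180377 225.44744303  85.        ] -10.976568925579713 101.91045359979016
[528.7698787  143.87326727  85.        ] -11.444829611573327 102.65276871768012
post [528.25171293 143.51945234 125.        ]
yaw wall -10.724632892063084
[ 2.71802793 -0.05386732 42.46987362]
```

>>> {"name": "servo_tool", "arguments": {"commands": [{"dx": 2.5,"dy": 10,"dz": 20,"roll": 0,"grip": -0.3},{"dx": 2.5,"dy": 30,"dz": 42.5,"roll": 0,"grip": -0.3},{"dx": 3,"dy": 70,"dz": 42.5,"roll": 0,"grip": -0.3},{"dx": 3,"dy": 110,"dz": 42.5,"roll": 0,"grip": -0.3},{"dx": 3,"dy": 150,"dz": 42.5,"roll": 0,"grip": -0.3},{"dx": 3,"dy": 180,"dz": 42.5,"roll": 0,"grip": -0.3},{"dx": 3,"dy": 190,"dz": 42.5,"roll": 0,"grip": -0.3},{"dx": 3,"dy": 190,"dz": 42.5,"roll": 0,"grip": -0.3}]}}

```text
time_s: 12.05
position: [544.3, 226.0, 154.9]
ee_rot: [[0.982, -0.004, 0.189], [-0.189, -0.001, 0.982], [-0.003, -1.0, -0.002]]
wrist_force: [-0.2, 0.7, 0.5]
width: 57.3
```

```bash
python3 - <<'E'
from ang import *
info()
grab('wrist','w7.png');P=cams.camera_params('wrist')
print([(d['conf'],d['rect']) for d in cams.masks_of('filter_mid','wrist')],proj('wrist',(544.8,225.5,125)))
E
```

```text
12.05 [544.3 226.  154.9] 57.280842453879444 [-0.2  0.7  0.5] [-0.01  0.   -0.  ] R [[0.982, -0.004, 0.189], [-0.189, -0.001, 0.982], [-0.003, -1.0, -0.002]]
rel -79.33769233125973 38.93760397000534 88.37763533482102 angle 0.18167171234040158
[] [321.17011166 229.75924604]
```

View pics/w7.png

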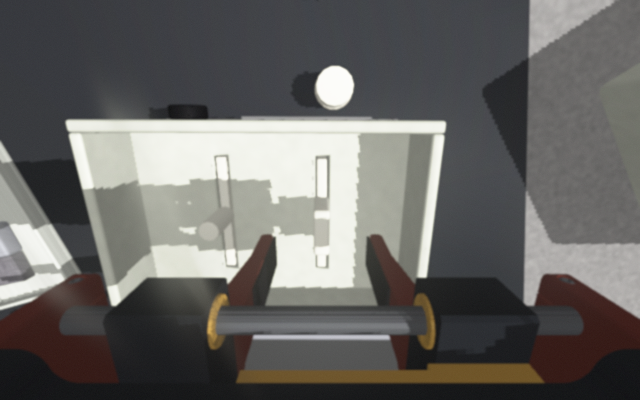

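Tab at (322,229), matching the prediction and centred between the fingers. I'll descend and close.

>>> {"name": "servo_tool", "arguments": {"commands": [{"dx": 0.5,"dy": 15,"dz": -0.4,"roll": 0,"grip": -0.3},{"dx": 0.5,"dy": 35,"dz": -0.4,"roll": 0,"grip": -0.3},{"dx": 0.5,"dy": 52,"dz": -0.4,"roll": 0,"grip": -0.3},{"dx": 0.5,"dy": 62,"dz": -0.4,"roll": 0,"grip": -0.3},{"dx": 0.5,"dy": 62,"dz": -0.4,"roll": 0,"grip": 0.2},{"dx": 0.5,"dy": 62,"dz": -0.4,"roll": 0,"grip": 1},{"dx": 0.5,"dy": 62,"dz": -0.4,"roll": 0,"grip": 1},{"dx": 0.5,"dy": 62,"dz": -0.4,"roll": 0,"grip": 1},{"dx": 0.5,"dy": 62,"dz": -0.4,"roll": 0,"grip": 1},{"dx": 0.5,"dy": 62,"dz": -0.4,"roll": 0,"grip": 1},{"dx": 0.5,"dy": 62,"dz": -0.4,"roll": 0,"grip": 1},{"dx": 0.5,"dy": 62,"dz": -0.4,"roll": 0,"grip": 1},{"dx": 0.5,"dy": 62,"dz": -0.4,"roll": 0,"grip": 1},{"dx": 0.5,"dy": 62,"dz": -0.4,"roll": 0,"grip": 1}]}}

```text
time_s: 13.9
position: [546.2, 225.6, 95.0]
ee_rot: [[0.982, 0.0, 0.189], [-0.189, -0.0, 0.982], [0.0, -1.0, -0.0]]
wrist_force: [0.5, -0.3, 4.1]
width: 11.9
```

>>> {"name": "servo_tool", "arguments": {"commands": [{"dx": 0,"dy": -5,"dz": 0,"roll": 0,"grip": 1},{"dx": 0,"dy": -12,"dz": 0,"roll": 0,"grip": 1},{"dx": 0,"dy": -20,"dz": 0,"roll": 0,"grip": 1},{"dx": 0,"dy": -30,"dz": 0,"roll": 0,"grip": 1},{"dx": 0,"dy": -40,"dz": 0,"roll": 0,"grip": 1}]}}

```text
time_s: 14.52
position: [546.2, 225.6, 135.9]
ee_rot: [[0.982, 0.001, 0.189], [-0.189, -0.0, 0.982], [0.001, -1.0, 0.0]]
wrist_force: [-0.9, -0.3, -1.3]
width: 11.8
```

```bash
python3 - <<'E'
from ang import *
info()
E
```

```text
14.525 [546.2 225.6 135.9] 11.778428177283232 [-0.9 -0.3 -1.3] [ 0.05 -0.06  0.02] R [[0.982, 0.001, 0.189], [-0.189, -0.0, 0.982], [0.001, -1.0, 0.0]]
rel -77.31428485711861 19.880077710093616 79.82929370053978 angle -0.022894267938441848
```

>>> {"name": "servo_tool", "arguments": {"commands": [{"dx": 0,"dy": -10,"dz": 0,"roll": 0,"grip": 1},{"dx": 0,"dy": -25,"dz": 0,"roll": 0,"grip": 1},{"dx": 0,"dy": -42,"dz": 0,"roll": 0,"grip": 1},{"dx": 0,"dy": -60,"dz": 0,"roll": 0,"grip": 1},{"dx": 0,"dy": -78,"dz": 0,"roll": 0,"grip": 1},{"dx": 0,"dy": -96,"dz": 0,"roll": 0,"grip": 1},{"dx": 0,"dy": -114,"dz": 0,"roll": 0,"grip": 1},{"dx": 0,"dy": -128,"dz": 0,"roll": 0,"grip": 1},{"dx": 0,"dy": -135,"dz": 0,"roll": 0,"grip": 1},{"dx": 0,"dy": -135,"dz": 0,"roll": 0,"grip": 1}]}}

```text
time_s: 15.78
position: [546.4, 225.7, 271.3]
ee_rot: [[0.982, 0.001, 0.189], [-0.189, 0.0, 0.982], [0.001, -1.0, 0.0]]
wrist_force: [0.1, 0.6, -0.9]
width: 11.9
```

```bash
python3 - <<'E'
from ang import *
info()
grab('scene','s8.png');grab('wrist','w8.png')
s=read_state();R=np.array(s['ee_rot']);d=np.array([513.9,-164.8,0])-s['position'];print(R.T@[d[0],d[1],0])
E
```

```text
15.775 [546.4 225.7 271.3] 11.90078787838201 [ 0.1  0.6 -0.9] [ 0.03 -0.04 -0.02] R [[0.982, 0.001, 0.189], [-0.189, 0.0, 0.982], [0.001, -1.0, 0.0]]
rel -77.21273191810593 155.33067802462926 173.4630378664237 angle 0.8349072157253334
[ 4.25925960e+01  1.57194644e-01 -3.89286841e+02]
```

View pics/s8.png

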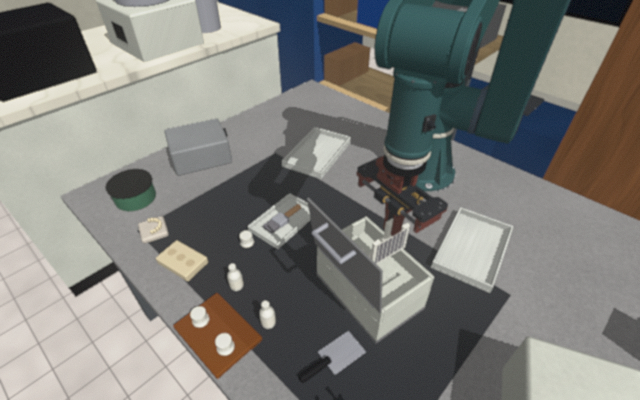

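View pics/w8.png

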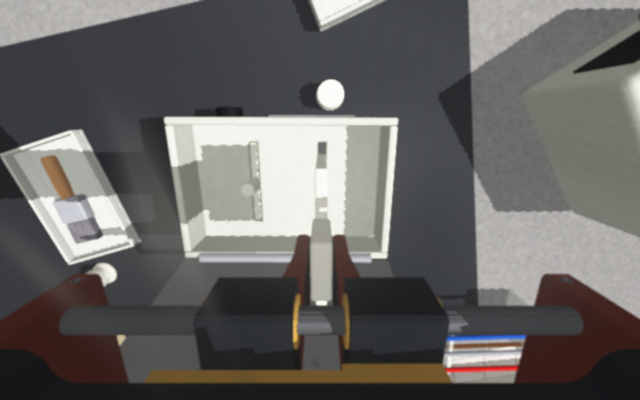

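Holding the mesh plate clear of the well. Carrying it over to the tray.

>>> {"name": "servo_tool", "arguments": {"commands": [{"dx": 0,"dy": 0,"dz": -6,"roll": 0,"grip": 1},{"dx": 0,"dy": 0,"dz": -20,"roll": 0,"grip": 1},{"dx": 0,"dy": 0,"dz": -42,"roll": 0,"grip": 1},{"dx": 0,"dy": 0,"dz": -70,"roll": 0,"grip": 1},{"dx": 0,"dy": 0,"dz": -100,"roll": 0,"grip": 1},{"dx": 0,"dy": 0,"dz": -130,"roll": 0,"grip": 1},{"dx": 0,"dy": 0,"dz": -160,"roll": 0,"grip": 1},{"dx": 0,"dy": 0,"dz": -190,"roll": 0,"grip": 1},{"dx": 5,"dy": 0,"dz": -220,"roll": -0.04,"grip": 1},{"dx": 11,"dy": 0,"dz": -250,"roll": -0.08,"grip": 1},{"dx": 18,"dy": 0,"dz": -280,"roll": -0.12,"grip": 1},{"dx": 25,"dy": 0,"dz": -310,"roll": -0.17,"grip": 1},{"dx": 32,"dy": 0,"dz": -340,"roll": -0.22,"grip": 1},{"dx": 38,"dy": 0,"dz": -365,"roll": -0.26,"grip": 1},{"dx": 41,"dy": 0,"dz": -380,"roll": -0.28,"grip": 1},{"dx": 42.5,"dy": 0,"dz": -387,"roll": -0.288,"grip": 1},{"dx": 42.5,"dy": 0,"dz": -389,"roll": -0.288,"grip": 1},{"dx": 42.5,"dy": 0,"dz": -389,"roll": -0.288,"grip": 1},{"dx": 42.5,"dy": 0,"dz": -389,"roll": -0.288,"grip": 1}]}}

```text
time_s: 18.25
position: [513.8, -163.9, 270.5]
ee_rot: [[0.995, -0.001, -0.098], [0.098, -0.0, 0.995], [-0.001, -1.0, -0.0]]
wrist_force: [1.1, -0.9, -0.9]
width: 12.1
```

```bash
python3 - <<'E'
from ang import *
info()
grab('wrist','w9.png')
np.save('Pw9.npy',cams.camera_params('wrist'),allow_pickle=True)
ds=cams.masks_of('tray','wrist');print([(d['conf'],d['rect']) for d in ds])
c,s=np.cos(np.radians(5.5)),np.sin(np.radians(5.5))
for a,b in [(-95,-60),(-95,60),(95,60),(95,-60)]: print(proj('wrist',(513.9+c*a-s*b,-164.8+s*a+c*b,20)))
E
```

```text
18.25 [ 513.8 -163.9  270.5] 12.121962662077522 [ 1.1 -0.9 -0.9] [0.02 0.   0.03] R [[0.995, -0.001, -0.098], [0.098, -0.0, 0.995], [-0.001, -1.0, -0.0]]
rel -34.44892780212376 154.48253036610987 158.276911819229 angle 1.0768152167006741
[(0.96, [216.2, 12.6, 110.3, 19.4]), (0.85, [633.8, 53.9, 12.5, 75.0]), (0.83, [321.2, 170.8, 87.0, 124.3])]
[278.11057221 106.806525  ]
[364.27495682 107.00615197]
[358.57656884 233.1885991 ]
[283.21372605 233.03887115]
```

View pics/w9.png

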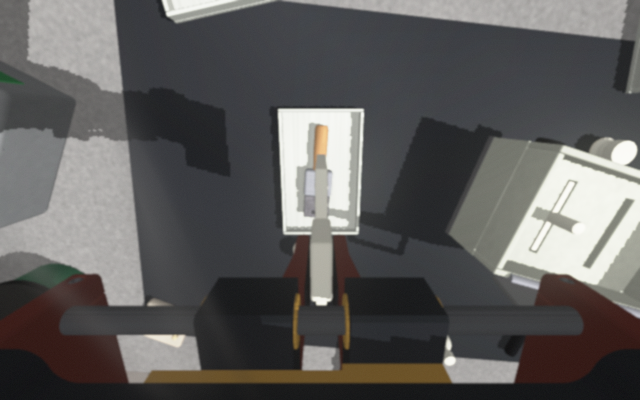

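Tray corners at (278,109), (363,109), (358,234) and (284,235), within 2 px of prediction, and the plate is centred over the brush tray. Lowering.

>>> {"name": "servo_tool", "arguments": {"commands": [{"dx": 0.5,"dy": 8,"dz": -0.7,"roll": 0,"grip": 1},{"dx": 1,"dy": 25,"dz": -0.7,"roll": 0,"grip": 1},{"dx": 1.5,"dy": 45,"dz": -0.7,"roll": 0,"grip": 1},{"dx": 1.5,"dy": 65,"dz": -0.7,"roll": 0,"grip": 1},{"dx": 1.5,"dy": 85,"dz": -0.7,"roll": 0,"grip": 1},{"dx": 1.5,"dy": 103,"dz": -0.7,"roll": 0,"grip": 1},{"dx": 1.5,"dy": 117,"dz": -0.7,"roll": 0,"grip": 1},{"dx": 1.5,"dy": 126,"dz": -0.7,"roll": 0,"grip": 1},{"dx": 1.5,"dy": 131,"dz": -0.7,"roll": 0,"grip": 1},{"dx": 1.5,"dy": 132,"dz": -0.7,"roll": 0,"grip": 1},{"dx": 1.5,"dy": 132,"dz": -0.7,"roll": 0,"grip": 1},{"dx": 1.5,"dy": 132,"dz": -0.7,"roll": 0,"grip": 1}]}}

```text
time_s: 19.85
position: [515.7, -164.7, 138.9]
ee_rot: [[0.995, 0.0, -0.098], [0.098, -0.001, 0.995], [0.0, -1.0, -0.001]]
wrist_force: [-0.6, 1.1, -0.9]
width: 11.9
```

```bash
python3 - <<'E'
from ang import *
info()
s=read_state();p=np.array(s['position']);R=np.array(s['ee_rot'])
i=grab('scene','s10.png');grab('top','t10.png')
m=cams.masks_of('filter_mid','top');print([(d['conf'],d['rect']) for d in m])
for z in (-19-95+19+9,-86):pass
im=cv2.cvtColor(i,cv2.COLOR_RGB2BGR)
big=cv2.resize(im[150:300,220:440],None,fx=3.6,fy=3.6,interpolation=cv2.INTER_CUBIC)
for dx in(-50,50):
  for h in (-85,-10):
    q=proj('scene',p+R[:,0]*dx+[-1.4,0,h]);print(dx,h,q,(q-[220,150])*3.6); cv2.circle(big,tuple(int(round(v)) for v in (q+.4-[220,150])*3.6),3,(0,0,255),-1)
cv2.imwrite('pics/s10c.png',big)
E
```

```text
19.85 [ 515.7 -164.7  138.9] 11.926934342377198 [-0.6  1.1 -0.9] [ 0.05 -0.01  0.03] R [[0.995, 0.0, -0.098], [0.098, -0.001, 0.995], [0.0, -1.0, -0.001]]
rel -32.40441776774264 22.940533206806066 39.70282552513066 angle 0.34146276552873867
[]
-50 -85 [293.66660304 199.33085797] [265.19977095 177.59108871]
-50 -10 [292.42281584 180.50071628] [260.72213701 109.80257861]
50 -85 [271.32650196 217.40751075] [184.77540705 242.66703872]
50 -10 [268.94691614 198.44611257] [176.20889811 174.40600526]
```

View pics/s10c.png

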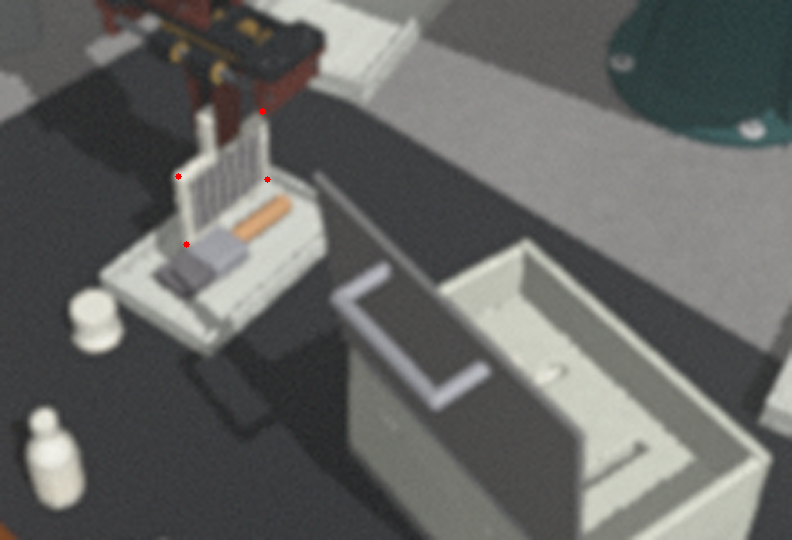

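View pics/t10.png

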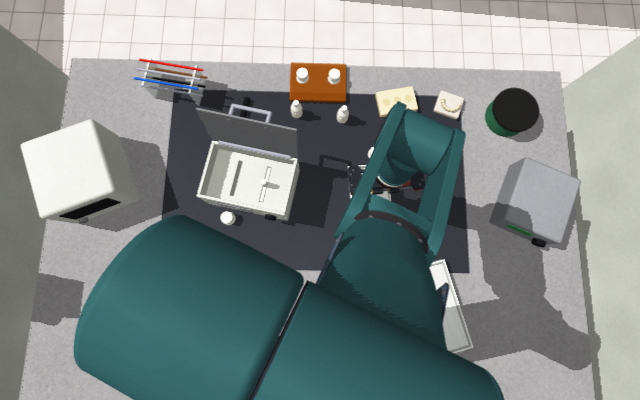

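The plate outline agrees with the predicted corners: lower edge at z≈54 mm, about 34 mm above the rim. I'll let it settle and hand in.

>>> {"name": "servo_tool", "arguments": {"commands": [{"dx": 0,"dy": 0,"dz": 0,"roll": 0,"grip": 1},{"dx": 0,"dy": 0,"dz": 0,"roll": 0,"grip": 1},{"dx": 0,"dy": 0,"dz": 0,"roll": 0,"grip": 1},{"dx": 0,"dy": 0,"dz": 0,"roll": 0,"grip": 1}]}}

```text
time_s: 20.5
position: [515.5, -164.6, 138.7]
ee_rot: [[0.995, -0.0, -0.098], [0.098, -0.0, 0.995], [-0.0, -1.0, -0.0]]
wrist_force: [-0.0, 0.3, -1.3]
width: 11.8
```

```bash
python3 - <<'E'
from ang import *
info();print(np.round(read_state()['qvel'],2))
print(arm.close_job())
E
```

```text
20.5 [ 515.5 -164.6  138.7] 11.845086556278721 [-0.   0.3 -1.3] [0.03 0.02 0.02] R [[0.995, -0.0, -0.098], [0.098, -0.0, 0.995], [-0.0, -1.0, -0.0]]
rel -32.61673532192658 22.74991399816892 39.766946198880994 angle 0.33446551964311577
[-0.05  0.07  0.04  0.01 -0.08 -0.05]
the job is handed in; nothing more can be done
None
```

The job is done and handed in after about 20.5 s. I swung the flap open by its bar handle to about 1.70 rad and let go. I then drew the filter plate (the one with the flat tab) straight up and carried it to the small tray with the brush.

**Last readings:**
- The plate is still gripped, with the jaws at 11.8 mm on the 12 mm tab. The arm is nearly still, and the wrist force is about 1.3 N, roughly the plate's weight.
- The gripper is within about 2 mm of the tray centre and in line with its length to within about 0.2°. The lower edge is about 34 mm above the rim.

**Last pictures:** The flap was open, the blank plate was still in its slot and the brush looked undisturbed. The plate's outline in the scene view matched where I expected it, hanging clear.

**Failed or weaker checks:**
- The network did not find the plate in the last top view because the arm hid it, so its position rests on the scene view and the arm's pose.
- The gripper stopped about 2 mm higher on the tab than I had commanded. I allowed for this in the lower-edge height.

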